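# Prop the bridge bracket behind the arc screen with the spacer that fits

### The job

Raise the arc screen by pushing up under its red lip until its lower edge is level with the green marks on the posts, and leave it there. From the three spacer sleeves on the mat pick the one that just fits under the bridge bracket standing behind the screen, stand it upright on the orange spot beneath that bracket and let go, then push the screen all the way down again. Leave the other sleeves, the grinding disc and the spray can where they are.

Things in the scene. Friction and masses are not known exactly. Their poses are not given: they have to be found in the camera images.
- frame: blue upright frame of the arc screen, fixed; origin on the bench midway between its two posts (20 mm wide, 30 mm deep, centres 165 mm either side along y, 580 mm tall with a crossbeam on top); x points from front (robot side) to back, z up. The clear way between the posts is 310 mm
- screen (a joint): height of the sliding amber screen above its bottom stop in m: 0 = fully down, 0.29 = lower edge at the centre of the green marks, 0.31 = top stop. Counterbalanced with friction: it stays where it is left and takes 2 to 4 N to move either way. It starts partly open
- lip_edge (a point): lower front edge of the screen's red lip, middle of its width; moves with the screen, 10 mm above the bench when fully down; axes as the frame. The lip is the screen's bottom: 300 mm wide (y), 12 mm thick, reaching forward to 35 mm in front of the frame's middle plane; the amber panel in its 12 mm deep red border stands on the lip's back. Screen 227 mm tall
- mark (a point): midpoint between the two green marks, 300 mm above the bench in the frame's middle plane; each mark is a green band 24 mm tall around a post, and its centre is where the screen's lower edge belongs
- bridge_low_spot (a point): centre of the 44 mm orange spot on the bench under the lower of two look-alike aluminium bridge brackets (fixed inverted U, open front and back). Clear height under its 6 mm top plate 64 mm; plate reaches 16 mm in front (-x) and 46 mm behind the spot; legs' inner faces 62 mm either side (y). Either bridge may be the one behind the screen (75 mm behind the posts); the other stands outside, to the left
- bridge_high_spot (a point): centre of the 44 mm orange spot on the bench under the higher of two look-alike aluminium bridge brackets (fixed inverted U, open front and back). Clear height under its 6 mm top plate 74 mm; plate reaches 16 mm in front (-x) and 46 mm behind the spot; legs' inner faces 62 mm either side (y). Either bridge may be the one behind the screen (75 mm behind the posts); the other stands outside, to the left
- spacer_60_mid (a point): steel spacer sleeve, a plain upright tube 60 mm tall, 28 mm outside and 16 mm inside diameter, about 200 g; the three sleeves differ only in height (60, 70, 80 mm) and start standing in mixed order, about 120 mm apart, in a row across a black rubber mat 6 mm thick. This point is the sleeve's centre, half-way up; z along its axis
- spacer_70_mid (a point): steel spacer sleeve, a plain upright tube 70 mm tall, 28 mm outside and 16 mm inside diameter, about 200 g; the three sleeves differ only in height (60, 70, 80 mm) and start standing in mixed order, about 120 mm apart, in a row across a black rubber mat 6 mm thick. This point is the sleeve's centre, half-way up; z along its axis
- spacer_80_mid (a point): steel spacer sleeve, a plain upright tube 80 mm tall, 28 mm outside and 16 mm inside diameter, about 200 g; the three sleeves differ only in height (60, 70, 80 mm) and start standing in mixed order, about 120 mm apart, in a row across a black rubber mat 6 mm thick. This point is the sleeve's centre, half-way up; z along its axis
- disc: red grinding disc, 115 mm across and 12 mm thick, lying on the bench; leave alone
- can: spray can with yellow label, 66 mm across, 150 mm tall, standing; leave alone
Things that resemble listed ones, but are neither listed nor needed, are in the scene too. What is shaped like the part that bears spacer_70_mid but purple or turquoise is not meant.

How it is judged:
By the outcome, as a careful person would: the job done as asked, in the order asked, and still so for the second after the job is handed in, with the robot touching nothing.
It also fails if it takes over 72 s, if anything falls off the work surface, if the arm or the gripper's body presses on something with over 40 N, if the wrist force passes 120 N, or if a joint passes its speed limit or range.

### The arm

A 6-joint arm with a two-finger parallel gripper is mounted at the origin on the work surface. World frame = base frame: x ahead of the robot, y to its left, z up, the work surface at z = 0. Lengths are in m, angles in rad, forces in N, time in s.
With the tool pointing down it reaches from about 0.35 to 0.95 m from the base axis. Payload 17.4 kg.
Tool frame: the origin (TCP) lies on the centre line of the jaws, within the pads' length; the fingertips stand tips_ahead ahead of it and the grasp point (between the pads) lies 2 mm behind it (tips_ahead is the distance from the TCP to the fingertips, in m); z points along the fingers, y is the direction in which the jaws open and shut (so a half turn about z gives the same grasp; the last joint's range is limited). The gripper opens to 93 mm and grips with 3 to 60 N. Pads are 15 mm wide; open, the fingers measure 128 mm over their backs; the gripper's body (75 mm by 188 mm) begins 65 mm behind the grasp point.
Start: joints at [1.25, 0.116, 1.442, -0, 1.584, -0.038], TCP at [0.188, 0.648, 0.236] pointing down, gripper open.
Joint ranges: [-2.83, 2.83], [-0.83, 2.19], [0.07, 2.5], [-1.14, 4.28], [0.01, 3], [-2.97, 2.97]. Speed limits (rad/s): [1.89, 1.89, 2.22, 3.14, 3.14, 3.14].

### API

Orientations are given as a unit quaternion [x, y, z, w].
In Python, from bench import sense, grab_frame, job_done, tips_ahead gives the robot as it stands.
- The arm moves only by the shell command python3 -m creep 'ROWS'. ROWS is JSON, a list of rows, each a list of 3 entries, a list of its own where there are three numbers: the shift along the world's x, y, z normalised to -1 to 1, where 1 is 0.2 m, then the turn about the world's z normalised to -1 to 1, where 1 is 2 rad, then the opening, from -1 (shut) to 1 (fully open). A call has exactly 5 rows; each row is the pose to reach, as a shift and turn from the pose commanded when the call began; what a row does not reach only later rows make up. A row lasts 1/10 s, in which the tool goes at most 50 mm and 8.59 degrees, less where a joint would pass 70% of its speed; a pose out of reach is approached as far as the arm can. A call with a number of a shift or a turn outside -1 to 1 is refused whole. A call with a gripper value outside its range is refused whole. The fingers move at their own pace and stop on an object; the grip force is fixed at half the most. Time passes only in rows, so rows that repeat a pose let the fingers close, or fill a call up. It gives the time, the measured TCP pose, the force and the opening at its end, in the units of the state.
- sense(): the state, without advancing time (a new reading comes with each control period).
- grab_frame(name): name is "side" or "top" or "wrist"; returns a dict with "frame" (480x640x3 uint8, blue, green, red), "fov_y" (degrees; the focal length in pixels is half the picture's height over the tangent of half this angle, whatever the lens; pixels are square), "cx", "cy" (the principal point, pixels), "k1" (the pictures are not rectified: a ray, as slopes to the right and down, at radius r is drawn at 1 + k1 r^2 times it, then the intrinsics apply), "R" (3x3) and "t" (3): a world point X has camera coordinates R X + t; the wrist camera has in their place "tool_from_camera" (4x4, takes a point from camera to tool coordinates, whose origin is the TCP and whose axes are the flange's). Camera axes: x right, y down, z forward; pixel columns grow to the right and rows downward; lengths in m; the calibration is good to about 2 mm. A picture is of the moment at which its call begins: read the wrist's pose just before it. There is no depth.
- job_done(): hands the job in, once; it reports no verdict.
The state is a dict: "t": time; "joints": joint angles; "qvel": joint speeds; "tau": joint torques, N m; "tcp_pos": TCP position; "tcp_rot": TCP orientation; "force": force on the tool from outside, world axes, zero at the start; "ft_torque": the same for the moment, N m; "finger_gap": opening from 0.0 (shut) to 1.0 (fully open).
Only numpy, scipy, OpenCV 4.12 (cv2) and the standard library are available. Lean on these libraries where they do the work, as an engineer would, in place of code of your own. Each camera call takes 0.05 s, during which the arm holds its last target. There are 200 camera calls.

## Working session

There is one attempt and no reset: what is moved stays moved. The work goes in short steps, Python scripts to look and compute and a shell command to move; the robot and the scene stay as the last step left them, time stands still between calls to the robot, and variables do not carry over. Pictures are saved under pics/ and viewed, about 8 in all and at most 12, crops included, and the job is handed in when it is done.

```bash
ls; mkdir -p pics; cat > h.py <<'E'
import numpy as np, cv2
from bench import sense, grab_frame, job_done, tips_ahead
from scipy.spatial.transform import Rotation as Ro
def grab(n):
    s=sense(); g=grab_frame(n)
    f=240/np.tan(np.radians(g['fov_y'])/2)
    if 'R' in g and g['R'] is not None: R=np.array(g['R']);t=np.array(g['t'])
    else:
        T=np.eye(4);T[:3,:3]=Ro.from_quat(s['tcp_rot']).as_matrix();T[:3,3]=s['tcp_pos']
        W=np.linalg.inv(T@np.array(g['tool_from_camera']));R=W[:3,:3];t=W[:3,3]
    return dict(im=np.array(g['frame']),f=f,cx=g['cx'],cy=g['cy'],k1=g['k1'],R=R,t=t)
def ray(c,u,v):
    K=np.array([[c['f'],0,c['cx']],[0,c['f'],c['cy']],[0,0,1.]])
    p=cv2.undistortPoints(np.array([[[u,v]]],float),K,np.array([c['k1'],0,0,0,0.]))[0,0]
    d=c['R'].T@np.array([p[0],p[1],1]);return -c['R'].T@c['t'],d/np.linalg.norm(d)
def plane(c,u,v,z):
    o,d=ray(c,u,v);return o+d*(z-o[2])/d[2]
def proj(c,X):
    p=c['R']@np.array(X)+c['t'];a=p[:2]/p[2];a=a*(1+c['k1']*(a@a));return a*c['f']+[c['cx'],c['cy']]
def tri(*rs):
    A=0;b=0
    for o,d in rs:
        P=np.eye(3)-np.outer(d,d);A=A+P;b=b+P@o
    X=np.linalg.solve(A,b);return X,[np.linalg.norm(np.cross(X-o,d)) for o,d in rs]
def save(c,name):
    cv2.imwrite('pics/'+name+'.png',c['im']);np.save('pics/'+name+'.npy',c,allow_pickle=True)
def load(name): return np.load('pics/'+name+'.npy',allow_pickle=True).item()
np.set_printoptions(precision=4,suppress=True)
E
python3 - <<'E'
from h import *
print(tips_ahead,sense())
for n in('side','top','wrist'):
    c=grab(n);save(c,n+'0');print(n,c['f'],c['k1'],-c['R'].T@c['t'],c['R'][2])
E
```

```text
pics
0.017 {'t': 0.0, 'joints': array([ 1.2502,  0.1165,  1.4423, -0.    ,  1.584 , -0.0378]), 'qvel': array([-0.0009,  0.0009, -0.0006,  0.0017,  0.0006,  0.0002]), 'tau': array([  0.0002, -72.127 , -62.2612,   0.0781,   0.0235,  -0.0001]), 'tcp_pos': array([0.1883, 0.648 , 0.2349]), 'tcp_rot': array([ 0.141 ,  0.99  , -0.0006, -0.0001]), 'force': array([-0.4243,  0.1275, -0.2785]), 'ft_torque': array([-0.0043, -0.0097, -0.027 ]), 'finger_gap': 0.9968280221150839}
side 522.3551128780842 -0.03923322257265079 [-0.2495 -0.8415  1.1129] [ 0.5321  0.562  -0.6333]
top 622.4424821075677 -0.1733281489417533 [ 0.3792 -0.0033  1.7572] [ 0.1022  0.0081 -0.9947]
wrist 346.67082522475897 0.014933374590588955 [0.1212 0.6674 0.3838] [ 0.2434 -0.0714 -0.9673]
```

View pics/side0.png

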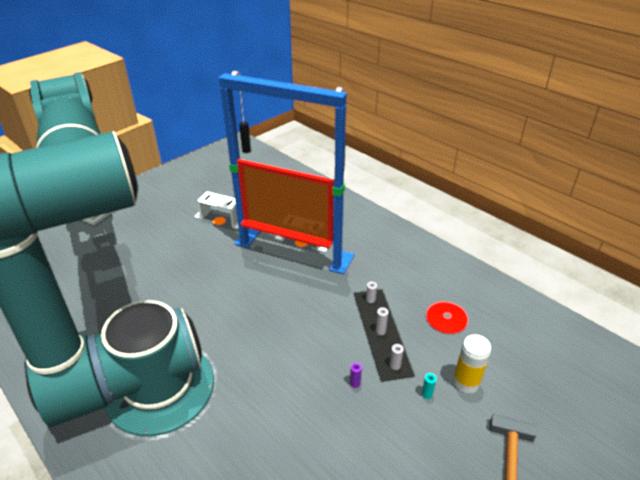

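View pics/top0.png

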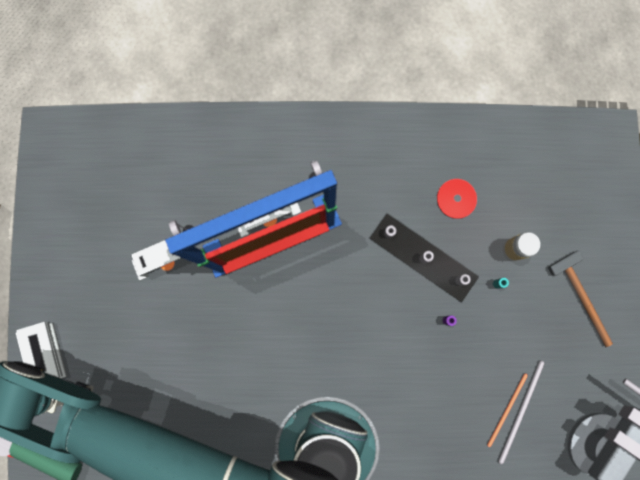

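The side view shows the screen partly open (lip about (290,235), marks (234,168) and (339,190)), the sleeves at (371,292), (382,321) and (396,357), and one bridge outside at (217,207). The top view shows the sleeves at (390,231), (428,256) and (465,280). Next I'll look at enlarged crops.

```bash
python3 - <<'E'
from h import *
s=load('side0')['im'];t=load('top0')['im']
a=cv2.resize(s[150:290,190:360],None,fx=4,fy=4,interpolation=cv2.INTER_CUBIC)[:, :400*2][:300*2]
b=cv2.resize(t[160:300,120:490],(800,302),interpolation=cv2.INTER_CUBIC)
c=cv2.resize(s[270:380,340:440],(320,297)[::1],interpolation=cv2.INTER_CUBIC)
A=cv2.resize(a,(476,297))
cv2.imwrite('pics/m1.png',np.vstack([b,np.hstack([A,c,np.zeros((297,4,3),np.uint8)])]))
E
```

```text
(no output)
```

View pics/m1.png

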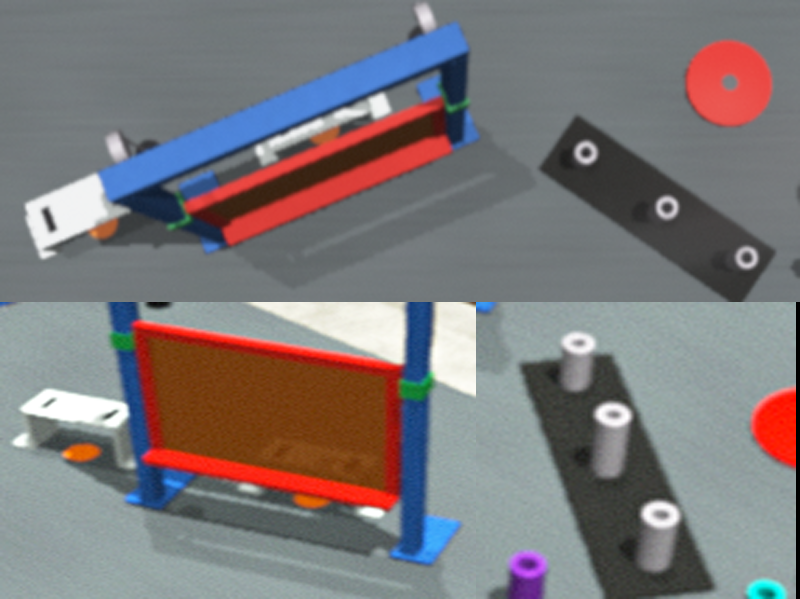

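The crop shows the sleeves far to near as short, tall and middle. Orange spots lie under both bridges, and there are counterweights behind the posts. Now the numbers.

```bash
python3 - <<'E'
from h import *
S=load('side0');T=load('top0')
def blobs(c,lo,hi,mn,roi=None):
    h=cv2.cvtColor(c['im'],cv2.COLOR_BGR2HSV);m=cv2.inRange(h,lo,hi)
    if roi: z=np.zeros_like(m);x0,y0,x1,y1=roi;z[y0:y1,x0:x1]=m[y0:y1,x0:x1];m=z
    n,l,st,ce=cv2.connectedComponentsWithStats(m)
    return [(ce[i],st[i]) for i in range(1,n) if st[i][4]>=mn]
for nm,c in(('S',S),('T',T)):
    print(nm,'green');[print(a,b) for a,b in blobs(c,(50,120,50),(75,255,255),8,(120,100,420,300))]
    print(nm,'orange');[print(a,b,plane(c,*a,0)) for a,b in blobs(c,(6,170,140),(16,255,255),10,(100,180,340,300))]
    print(nm,'white sleeves');[print(a,b) for a,b in blobs(c,(0,0,110) if c is S else (0,0,120),(180,70,255),20,(362,278,404,372) if c is S else (380,222,475,290))]
    # lip
    h=cv2.cvtColor(c['im'],cv2.COLOR_BGR2HSV);m=cv2.inRange(h,(0,200,100),(4,255,255))|cv2.inRange(h,(175,200,100),(180,255,255))
    m[:, 345:]=0
    ct=max(cv2.findContours(m,0,2)[0],key=cv2.contourArea)[:,0]
    print('red',ct[ct[:,0].argmin()],ct[ct[:,0].argmax()],ct[ct[:,1].argmax()],ct[ct[:,1].argmin()])
    hu=cv2.approxPolyDP(cv2.convexHull(ct),2,True)[:,0];print(hu.tolist())
# sleeve column profile in side
g=cv2.cvtColor(S['im'],cv2.COLOR_BGR2GRAY)
for u,a,b in((371,276,310),(382,302,342),(396,338,376)): print(u,a,g[a:b,u-1:u+2].mean(1).astype(int))
E
```

```text
S green
[233.1333 168.3778] [230 165   8   7  45]
[337.9028 190.7639] [333 184  11  12  72]
S orange
[219.0886 220.443 ] [213 217  13   8  79] [0.5197 0.4588 0.    ]
[256.  220.5] [249 219  15   4  18] [0.6125 0.3663 0.    ]
[278.3448 226.2414] [265 223  27   7  29] [0.647  0.2857 0.    ]
[298.4167 231.25  ] [293 230  11   4  12] [0.6776 0.216  0.    ]
[315.  235.6] [308 234  15   4  15] [0.7016 0.1588 0.    ]
[300.3607 243.2459] [295 240  13   7  61] [0.6386 0.164  0.    ]
S white sleeves
[389.8715 306.7061] [ 362  278   42   92 1463]
[382.1417 319.5344] [377 307  12  28 247]
[366.703  354.6497] [362 323  15  49 394]
red [238 160] [332 226] [326 246] [238 160]
[[238, 160], [331, 180], [330, 244], [326, 246], [308, 243], [243, 225]]
T green
[330.72 209.12] [327 206   9   6  25]
[203.7083 262.8333] [198 260  11   6  24]
T orange
[270.5789 223.2895] [265 220  11   7  38] [0.6326 0.1644 0.    ]
[168.4   266.225] [163 263  11   7  40] [0.5074 0.4572 0.    ]
T white sleeves
[450.4013 238.5872] [ 403  222   72   50 1737]
[390.5195 230.3247] [386 225  10  11  77]
[399.8062 275.4527] [ 380  248   60   42 1259]
[428.0641 255.8462] [423 251  11  11  78]
[464.8442 279.0649] [460 274  11  11  77]Traceback (most recent call last):
  File "<stdin>", line 15, in <module>
ValueError: max() iterable argument is empty
```

```bash
python3 - <<'E'
from h import *
S=load('side0');T=load('top0')
for n,a,b in(('far',(390.5,230.8),(371.9,284.8)),('mid',(428.1,256.2),(382.5,311.1)),('near',(464.9,279.4),(397.5,348.9))):
    X,r=tri(ray(T,*a),ray(S,*b));print(n,X,r)
    for h in(66,76,86):
        P=plane(T,*a,h/1000);print('  ',h,P,'side top',proj(S,P),'bot',proj(S,[P[0],P[1],.006]))
mL=plane(S,233.1,168.4,.3);mR=plane(S,337.9,190.8,.3)
print('marks',mL,mR,np.linalg.norm(mL-mR),tri(ray(S,233.1,168.4),ray(T,203.7,262.8)),tri(ray(S,337.9,190.8),ray(T,330.7,209.1)))
for n,a,b in(('spot in',(270.6,223.3),(300.4,243.2)),('spot out',(168.4,266.2),(219.1,220.4))): print(n,tri(ray(T,*a),ray(S,*b)))
h=cv2.cvtColor(T['im'],cv2.COLOR_BGR2HSV);m=cv2.inRange(h,(0,150,100),(6,255,255))|cv2.inRange(h,(170,150,100),(180,255,255))
m[:, 345:]=0;ct=max(cv2.findContours(m,0,2)[0],key=cv2.contourArea)
print('top red',cv2.approxPolyDP(cv2.convexHull(ct),2,True)[:,0].tolist())
E
```

```text
far [ 0.606 -0.173  0.063] [np.float64(0.00195914743656739), np.float64(0.0019591474365676285)]
   66 [ 0.6041 -0.1713  0.066 ] side top [370.4192 284.1746] bot [369.2295 298.8733]
   76 [ 0.6028 -0.1703  0.076 ] side top [370.0512 281.7064] bot [368.6742 298.9288]
   86 [ 0.6015 -0.1693  0.086 ] side top [369.68   279.2162] bot [368.1188 298.9843]
mid [ 0.5341 -0.2725  0.0839] [np.float64(0.0013626172385689443), np.float64(0.0013626172385690493)]
   66 [ 0.5347 -0.2744  0.066 ] side top [382.2092 316.0065] bot [380.619  330.8035]
   76 [ 0.5338 -0.2728  0.076 ] side top [381.799  313.3227] bot [379.9575 330.6654]
   86 [ 0.5329 -0.2712  0.086 ] side top [381.3851 310.6154] bot [379.2964 330.5274]
near [ 0.4721 -0.3755  0.0716] [np.float64(0.0013647331232398583), np.float64(0.001364733123239671)]
   66 [ 0.4714 -0.3757  0.066 ] side top [396.6573 350.5948] bot [394.5384 365.3628]
   76 [ 0.4709 -0.3735  0.076 ] side top [396.1968 347.6725] bot [393.7424 364.9888]
   86 [ 0.4703 -0.3713  0.086 ] side top [395.7322 344.725 ] bot [392.9476 364.6153]
marks [0.493  0.2879 0.3   ] [ 0.6277 -0.0132  0.3   ] 0.32983141491290785 (array([0.4955, 0.2935, 0.2964]), [np.float64(0.0010162092824591675), np.float64(0.0010162092824590888)]) (array([ 0.6272, -0.0088,  0.2976]), [np.float64(0.0035873882295589473), np.float64(0.003587388229559185)])
spot in (array([0.6341, 0.1624, 0.0034]), [np.float64(0.002550378669241424), np.float64(0.0025503786692412265)])
spot out (array([0.5106, 0.4523, 0.0083]), [np.float64(0.004595304376602358), np.float64(0.004595304376602384)])
top red [[327, 224], [328, 229], [227, 273], [223, 269], [223, 265], [229, 260], [317, 223]]
```

Side and top agree on the sleeves (far 60, mid 80, near 70), and the posts come out 330 mm apart as they should. The moves only turn about world z, which matters for pushing under the lip. So I'll check the command's usage text and the wrist view, since neither moves anything.

View pics/wrist0.png

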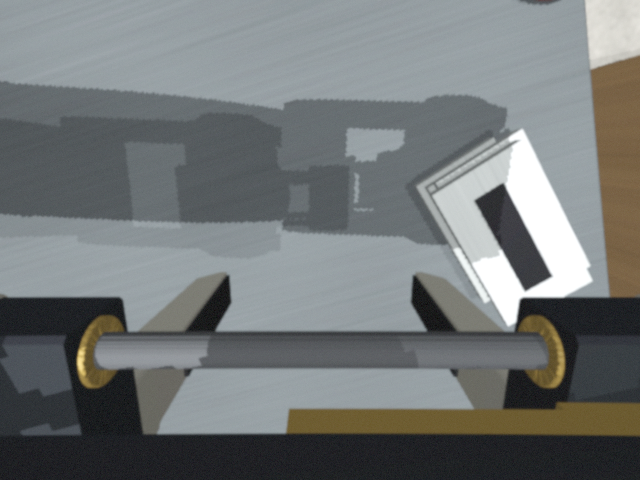

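The lip's lower edge is at z ≈ 0.115 (screen about 0.105 open), and its corners and spacing match the given sizes. The wrist view shows only a white tray-like object at about (510,230). The tool can't be tilted directly, so I'll move to the sleeve side on a safe inner path and see how the arm behaves there.

```bash
python3 -m creep '[[[0.1,-1,0.4],0,1],[[0.1,-1,0.4],0,1],[[0.1,-1,0.4],0,1],[[0.1,-1,0.4],0,1],[[0.1,-1,0.4],0,1]]'
python3 -m creep '[[[0.8,-1,0],0,1],[[0.8,-1,0],0,1],[[0.8,-1,0],0,1],[[0.8,-1,0],0,1],[[0.8,-1,0],0,1]]'
```

```text
t: 0.65
tcp_pos: [0.2086, 0.4455, 0.3182]
tcp_rot: [0.141, 0.99, 0.002, 0.001]
force: [-0.2, 0.6, -0.0]
finger_gap: 1.0
t: 1.15
tcp_pos: [0.3653, 0.2514, 0.3154]
tcp_rot: [0.141, 0.99, 0.0, 0.0]
force: [0.1, 1.2, 0.7]
finger_gap: 1.002
```

```bash
python3 -m creep '[[[0,-1,0],0,1],[[0,-1,0],0,1],[[0,-1,0],0,1],[[0,-1,0],0,1],[[0,-1,0],0,1]]'
python3 -m creep '[[[0.4,-1,0.4],0,1],[[0.4,-1,0.4],0,1],[[0.4,-1,0.4],0,1],[[0.4,-1,0.4],0,1],[[0.4,-1,0.4],0,1]]'
python3 -m creep '[[[0.5,-1,0.4],0,1],[[0.5,-1,0.4],0,1],[[0.5,-1,0.4],0,1],[[0.5,-1,0.4],0,1],[[0.5,-1,0.4],0,1]]'
```

```text
t: 1.65
tcp_pos: [0.3646, 0.0481, 0.3156]
tcp_rot: [0.145, 0.989, -0.0, 0.0]
force: [0.2, 0.9, -0.6]
finger_gap: 1.001
t: 2.15
tcp_pos: [0.4457, -0.1495, 0.396]
tcp_rot: [0.142, 0.99, -0.0, -0.0]
force: [0.7, 0.4, 0.1]
finger_gap: 1.001
t: 2.65
tcp_pos: [0.5461, -0.349, 0.4751]
tcp_rot: [0.141, 0.99, 0.0, -0.0]
force: [0.1, 0.7, -0.7]
finger_gap: 0.997
```

```bash
for i in 1 2 3; do python3 -m creep '[[[0.85,-0.53,0],0,1],[[0.85,-0.53,0],0,1],[[0.85,-0.53,0],0,1],[[0.85,-0.53,0],0,1],[[0.85,-0.53,0],0,1]]'; done; python3 -c "
from h import *;print(sense()['joints'])"
```

```text
t: 3.15
tcp_pos: [0.7173, -0.4535, 0.4725]
tcp_rot: [0.141, 0.99, 0.001, -0.001]
force: [-0.4, -1.1, -0.9]
finger_gap: 1.0
t: 3.65
tcp_pos: [0.7849, -0.4953, 0.421]
tcp_rot: [0.141, 0.99, -0.007, 0.015]
force: [-1.0, 1.3, 1.2]
finger_gap: 1.0
t: 4.15
tcp_pos: [0.824, -0.5198, 0.3586]
tcp_rot: [0.141, 0.989, -0.014, 0.032]
force: [0.0, -0.2, -0.4]
finger_gap: 1.0
[-0.5895  0.9663  0.0725  0.002   2.0335 -1.8765]
```

Stretching out of reach does tilt the tool slightly, and joint 3 is at its limit. I'll retract to see whether the tilt stays.

```bash
for i in 1 2; do python3 -m creep '[[[-0.85,0.53,0],0,1],[[-0.85,0.53,0],0,1],[[-0.85,0.53,0],0,1],[[-0.85,0.53,0],0,1],[[-0.85,0.53,0],0,1]]'; done; python3 -c "
from h import *;print(sense()['joints'])"
```

```text
t: 4.65
tcp_pos: [0.704, -0.4454, 0.3628]
tcp_rot: [0.141, 0.989, -0.014, 0.032]
force: [-0.1, -1.7, 2.4]
finger_gap: 0.997
t: 5.15
tcp_pos: [0.5314, -0.3375, 0.3652]
tcp_rot: [0.141, 0.989, -0.015, 0.033]
force: [0.7, -0.9, -0.4]
finger_gap: 0.999
[-0.6078 -0.0328  1.3887  0.003   1.7131 -1.8952]
```

The tilt persists, because each call starts from the pose last reached. The stated out-of-reach behaviour therefore lets me lean the tool step by step. I'll align the jaws tangentially and push along the stretched arm's direction.

```bash
cat > tilt.py <<'E'
from h import *
s=sense();R=Ro.from_quat(s['tcp_rot']).as_matrix();z=R[:,2];y=R[:,1]
print('tilt',np.degrees(np.arccos(-z[2])),'heading',np.degrees(np.arctan2(z[1],z[0])),'jaw',y,'az',np.degrees(np.arctan2(s['tcp_pos'][1],s['tcp_pos'][0])),'q',s['joints'])
E
python3 -m creep '[[[0.85,-0.53,0.3],-0.14,1],[[0.85,-0.53,0.3],-0.14,1],[[0.85,-0.53,0.3],-0.14,1],[[0.85,-0.53,0.3],-0.14,1],[[0.85,-0.53,0.3],-0.14,1]]'; python3 tilt.py
for i in 1 2 3 ; do python3 -m creep '[[[0.95,-0.6,0.75],0,1],[[0.95,-0.6,0.75],0,1],[[0.95,-0.6,0.75],0,1],[[0.95,-0.6,0.75],0,1],[[0.95,-0.6,0.75],0,1]]'|grep pos; python3 tilt.py; done
```

```text
t: 5.65
tcp_pos: [0.7075, -0.4475, 0.4221]
tcp_rot: [0.278, 0.96, -0.018, 0.029]
force: [-0.5, 0.8, 0.0]
finger_gap: 0.998
tilt 3.9793383913018294 heading -48.1515066157414 jaw [ 0.534   0.8453 -0.019 ] az -32.31289096814152 q [-0.5885  0.4828  0.6956 -0.0183  1.8959 -1.603 ]
tcp_pos: [0.7735, -0.4898, 0.4641]
tilt 5.095325167148731 heading -44.575500829843776 jaw [ 0.5339  0.8453 -0.019 ] az -32.344907576807984 q [-0.5871  0.8509  0.0752 -0.0199  2.128  -1.6067]
tcp_pos: [0.7786, -0.4937, 0.4764]
tilt 7.844111483174349 heading -40.48090926552718 jaw [ 0.5341  0.8452 -0.0196] az -32.37945174930871 q [-0.5878  0.8402  0.0729 -0.0186  2.0924 -1.6067]
tcp_pos: [0.7872, -0.4998, 0.4761]
tilt 9.716663657355017 heading -38.948541239013196 jaw [ 0.534   0.8452 -0.0199] az -32.40944783718688 q [-0.5883  0.8419  0.0735 -0.0174  2.0573 -1.6067]
```

```bash
for i in 1 2 3 4 5 6; do python3 -m creep '[[[0.95,-0.6,0.75],0,1],[[0.95,-0.6,0.75],0,1],[[0.95,-0.6,0.75],0,1],[[0.95,-0.6,0.75],0,1],[[0.95,-0.6,0.75],0,1]]'|grep pos; python3 tilt.py|cut -c1-60; done; python3 tilt.py
```

```text
tcp_pos: [0.7955, -0.5056, 0.4781]
tilt 11.79032104975809 heading -37.84689914798145 jaw [ 0.53
tcp_pos: [0.804, -0.5115, 0.4802]
tilt 13.88808526050509 heading -37.06509219706881 jaw [ 0.53
tcp_pos: [0.8128, -0.5174, 0.4826]
tilt 16.01810659607165 heading -36.480183938368285 jaw [ 0.5
tcp_pos: [0.8216, -0.5234, 0.4852]
tilt 18.175614237481117 heading -36.02446730888483 jaw [ 0.5
tcp_pos: [0.8305, -0.5294, 0.488]
tilt 20.34074630882045 heading -35.670115331170955 jaw [ 0.5
tcp_pos: [0.8396, -0.5354, 0.4911]
tilt 22.543366318702315 heading -35.36876170265205 jaw [ 0.5
tilt 22.543366318702315 heading -35.36876170265205 jaw [ 0.5346  0.8448 -0.022 ] az -32.524943404948054 q [-0.5903  0.8449  0.0735 -0.0107  1.8299 -1.6061]
```

```bash
for i in 1 2 3 4 5 6 7 8 9 10 11 12 13; do python3 -m creep '[[[1,-0.63,1],0,1],[[1,-0.63,1],0,1],[[1,-0.63,1],0,1],[[1,-0.63,1],0,1],[[1,-0.63,1],0,1]]'|grep pos; python3 tilt.py|cut -c1-45; done; python3 tilt.py; python3 -c "
from h import *;print(sense()['t'])"
```

```text
tcp_pos: [0.8395, -0.5354, 0.5103]
tilt 24.80344346516444 heading -35.1237225547
tcp_pos: [0.8408, -0.5364, 0.5264]
tilt 27.011026272775617 heading -34.916710985
tcp_pos: [0.843, -0.5378, 0.5413]
tilt 29.246675924543496 heading -34.736376048
tcp_pos: [0.846, -0.5398, 0.5548]
tilt 31.491296378767537 heading -34.583101796
tcp_pos: [0.8498, -0.5422, 0.5672]
tilt 33.74420035430667 heading -34.4494497807
tcp_pos: [0.854, -0.545, 0.5788]
tilt 35.979130791990926 heading -34.327693880
tcp_pos: [0.8588, -0.548, 0.5896]
tilt 38.23364593536105 heading -34.2218262586
tcp_pos: [0.8639, -0.5514, 0.6]
tilt 40.490006282348666 heading -34.131795214
tcp_pos: [0.8693, -0.5548, 0.6099]
tilt 42.745818770674134 heading -34.040947820
tcp_pos: [0.8749, -0.5583, 0.6195]
tilt 44.99275577034334 heading -33.9604575452
tcp_pos: [0.8805, -0.5619, 0.6289]
tilt 47.23369187243285 heading -33.8917958857
tcp_pos: [0.8862, -0.5654, 0.638]
tilt 49.4577157689169 heading -33.82121445533
tcp_pos: [0.8918, -0.5689, 0.6469]
tilt 51.664324683140435 heading -33.759678227
tilt 51.664324683140435 heading -33.75967822777622 jaw [ 0.5377  0.8427 -0.027 ] az -32.53741540761717 q [-0.5927  0.7645  0.0734  0.0028  1.402  -1.6078]
16.65
```

```bash
for i in 1 2 3 4; do python3 -m creep '[[[1,-0.63,1],0,1],[[1,-0.63,1],0,1],[[1,-0.63,1],0,1],[[1,-0.63,1],0,1],[[1,-0.63,1],0,1]]'|grep pos; done; python3 tilt.py; python3 -m creep '[[[-1,0.63,-0.3],0,-1],[[-1,0.63,-0.3],0,-1],[[-1,0.63,-0.3],0,-1],[[-1,0.63,-0.3],0,-1],[[-1,0.63,-0.3],0,-1]]'; python3 tilt.py
```

```text
tcp_pos: [0.8973, -0.5724, 0.6558]
tcp_pos: [0.9026, -0.5757, 0.6645]
tcp_pos: [0.9078, -0.579, 0.6731]
tcp_pos: [0.9126, -0.5821, 0.6816]
tilt 60.27397144161353 heading -33.55584230611979 jaw [ 0.5391  0.8418 -0.0281] az -32.53045269589704 q [-0.593   0.7654  0.0733  0.0067  1.2509 -1.6089]
t: 19.15
tcp_pos: [0.7991, -0.5107, 0.6515]
tcp_rot: [0.236, 0.832, -0.153, 0.478]
force: [0.9, -0.6, 2.0]
finger_gap: 0.622
tilt 60.27774298799894 heading -33.54902487095044 jaw [ 0.539   0.8418 -0.0281] az -32.58182604600231 q [-0.5991  0.2428  0.8565  0.0141  0.9903 -1.6176]
```

```bash
cat > kin.py <<'E'
import numpy as np
from scipy.optimize import least_squares
D=np.array([(.6748,.2349,.1165,1.4423,1.584),(.6295,.3652,-.0328,1.3887,1.7131),(.9743,.3586,.9663,.0725,2.0335),(1.0825,.6816,.7654,.0733,1.2509),(.9484,.6515,.2428,.8565,.9903),(.9959,.4911,.8449,.0735,1.8299)])
A=[];b=[]
for r,z,a,e,w in D:
    A+=[[1,0,np.sin(a),np.sin(a+e),np.sin(a+e+w)],[0,1,np.cos(a),np.cos(a+e),np.cos(a+e+w)]];b+=[r,z]
p,res,*_=np.linalg.lstsq(np.array(A),np.array(b),rcond=None)
a0,H,L1,L2,Lt=p
if __name__=='__main__':print('a0,H,L1,L2,Lt',p,np.abs(np.array(A)@p-b).max())
def ik(r,z,sm):
    wr=r-a0-Lt*np.sin(sm);wz=z-H-Lt*np.cos(sm);d=np.hypot(wr,wz)
    c=(d*d-L1**2-L2**2)/2/L1/L2
    if abs(c)>1:return None
    e=np.arccos(c);a=np.arctan2(wr,wz)-np.arctan2(L2*np.sin(e),L1+L2*np.cos(e));return a,e,sm-a-e,(wr+a0,wz+H)
if __name__=='__main__':
    sm=np.pi-np.radians(60.3)
    for r,z in((.40,.2),(.45,.07),(.45,.2),(.5,.1),(.55,.07),(.55,.3),(.56,.2),(.62,.07),(.655,.05),(.62,.1)):print(r,z,ik(r,z,sm))
E
python3 kin.py
```

```text
a0,H,L1,L2,Lt [-0.01708815  0.04126074  0.49595989  0.65129113  0.30685311] 0.01663435626686982
0.4 0.2 (np.float64(-1.2926818530330668), np.float64(2.592059811427246), np.float64(0.7897811562430328), (np.float64(0.13345771870655154), np.float64(0.35203303308192957)))
0.45 0.07 (np.float64(-1.137708037554908), np.float64(2.750541189786858), np.float64(0.47632596240526226), (np.float64(0.18345771870655153), np.float64(0.22203303308192957)))
0.45 0.2 (np.float64(-1.1108243407491487), np.float64(2.542053117625675), np.float64(0.657930337760686), (np.float64(0.18345771870655153), np.float64(0.35203303308192957)))
0.5 0.1 (np.float64(-0.91981078539971), np.float64(2.6288732582643153), np.float64(0.3800966417726066), (np.float64(0.23345771870655152), np.float64(0.2520330330819296)))
0.55 0.07 (np.float64(-0.7008444404718568), np.float64(2.5810069414313315), np.float64(0.20899661367773748), (np.float64(0.28345771870655156), np.float64(0.22203303308192957)))
0.55 0.3 (np.float64(-0.778287326020705), np.float64(2.2605423752666347), np.float64(0.6069040653912827), (np.float64(0.28345771870655156), np.float64(0.45203303308192955)))
0.56 0.2 (np.float64(-0.7517619379831393), np.float64(2.4017451371446303), np.float64(0.4391759154757211), (np.float64(0.2934577187065516), np.float64(0.35203303308192957)))
0.62 0.07 (np.float64(-0.4739874881215076), np.float64(2.4562909618040423), np.float64(0.1068556409546777), (np.float64(0.3534577187065515), np.float64(0.22203303308192957)))
0.655 0.05 (np.float64(-0.3494367991114957), np.float64(2.4079724984547233), np.float64(0.030623415293984824), (np.float64(0.38845771870655155), np.float64(0.20203303308192955)))
0.62 0.1 (np.float64(-0.508837168912355), np.float64(2.428046726407138), np.float64(0.169949557142429), (np.float64(0.3534577187065515), np.float64(0.2520330330819296)))
```

```bash
cat > kin.py <<'E'
import numpy as np
from scipy.optimize import fsolve
h=np.hypot
D=np.array([(h(.1883,.648),.2349,.1165,1.4423,1.584),(h(.5314,.3375),.3652,-.0328,1.3887,1.7131),(h(.824,.5198),.3586,.9663,.0725,2.0335),(h(.9126,.5821),.6816,.7654,.0733,1.2509),(h(.7991,.5107),.6515,.2428,.8565,.9903),(h(.8396,.5354),.4911,.8449,.0735,1.8299),
(h(.7075,.4475),.4221,.4828,.6956,1.8959),(h(.7735,.4898),.4641,.8509,.0752,2.128),(h(.8918,.5689),.6469,.7645,.0734,1.402),(h(.7872,.4998),.4761,.8419,.0735,2.0573)])
def rows(a,e,w):
    S,C=np.sin,np.cos;b=a+e;c=b+w
    return [1,0,S(a),S(b),C(b),S(c),C(c)],[0,1,C(a),C(b),-S(b),C(c),-S(c)]
A=[];y=[]
for r,z,a,e,w in D:
    A+=rows(a,e,w);y+=[r,z]
A=np.array(A);p=np.linalg.lstsq(A,np.array(y),rcond=None)[0]
if __name__=='__main__':
    print(p,np.abs(A@p-y).max())
    for tl in (30,40,45,50,60):
        sm=np.pi-np.radians(tl)
        for r,z in((.45,.2),(.50,.08),(.55,.08),(.55,.3),(.655,.05)):
            f=lambda q:[np.dot(rows(q[0],q[1],sm-q[0]-q[1])[0],p)-r,np.dot(rows(q[0],q[1],sm-q[0]-q[1])[1],p)-z]
            q,_,ok,_=fsolve(f,[-.4,2.2],full_output=True);print(tl,r,z,ok==1,q,sm-q.sum())
E
python3 kin.py
```

```text
[4.03546319e-04 1.37222232e-01 4.59741225e-01 6.20524950e-01
 8.10015940e-02 2.85430254e-01 1.23406202e-04] 0.0001186695024325557
30 0.45 0.2 True [-0.76512443  2.24060922] 1.1425090902673862
30 0.5 0.08 True [-0.53408433  2.30998572] 0.8420924946829862
30 0.55 0.08 True [-0.38475021  2.21260662] 0.7901374736746443
30 0.55 0.3 True [-0.49594913  1.92786732] 1.1860756874076088
30 0.655 0.05 True [-0.08324557  2.02078294] 0.6804565019217848
40 0.45 0.2 True [-0.89797966  2.34695854] 0.9944820790079789
40 0.5 0.08 True [-0.6388992   2.41795457] 0.6644055785043075
40 0.55 0.08 True [-0.46986076  2.31905084] 0.5942708733025142
40 0.55 0.3 True [-0.59993868  2.03765169] 1.0057479395324573
40 0.655 0.05 True [-0.1404125   2.12507312] 0.45880033015599353
45 0.45 0.2 True [-0.96499578  2.40134081] 0.9198494611089714
45 0.5 0.08 True [-0.68620763  2.4710908 ] 0.5713113267227055
45 0.55 0.08 True [-0.50501358  2.37035788] 0.4908501990638299
45 0.55 0.3 True [-0.64919269  2.09261845] 0.9127687349068561
45 0.655 0.05 True [-0.15951584  2.17338474] 0.3423255927998272
50 0.45 0.2 True [-1.0322906  2.4564029] 0.8448157293486465
50 0.5 0.08 True [-0.72838688  2.5230506 ] 0.4742643052993998
50 0.55 0.08 True [-0.53334517  2.41963738] 0.3826358162588117
50 0.55 0.3 True [-0.69590848  2.14728064] 0.8175558648110313
50 0.655 0.05 True [-0.17081204  2.21832517] 0.22141488972586032
60 0.45 0.2 True [-1.16728421  2.56818597] 0.693493342223551
60 0.5 0.08 True [-0.78853803  2.62047485] 0.26245827662945054
60 0.55 0.08 True [-0.56140931  2.50888596] 0.14691845971393125
60 0.55 0.3 True [-0.77884221  2.25437553] 0.6188617873685398
60 0.655 0.05 True [-0.16504928  2.29512157] -0.035677184627628034
```

The kinematic fit is now good to 0.1 mm. It shows that tilt 60° is too flat at the spot (joint 5 at its limit) and about 47° suits everywhere. I'll swing round and press against the inner limit to take some tilt back.

```bash
python3 -m creep '[[[-0.9,0.6,-0.6],0.35,-1],[[-0.9,0.6,-0.6],0.35,-1],[[-0.9,0.6,-0.6],0.35,-1],[[-0.9,0.6,-0.6],0.35,-1],[[-0.9,0.6,-0.6],0.35,-1]]'; python3 -m creep '[[[-0.6,0.75,-0.6],0.155,-1],[[-0.6,0.75,-0.6],0.155,-1],[[-0.6,0.75,-0.6],0.155,-1],[[-0.6,0.75,-0.6],0.155,-1],[[-0.6,0.75,-0.6],0.155,-1]]';python3 tilt.py
for i in 1 2; do python3 -m creep '[[[-0.5,0.6,-0.4],0,-1],[[-0.5,0.6,-0.4],0,-1],[[-0.5,0.6,-0.4],0,-1],[[-0.5,0.6,-0.4],0,-1],[[-0.5,0.6,-0.4],0,-1]]'; python3 tilt.py; done
```

```text
t: 19.65
tcp_pos: [0.6249, -0.3943, 0.5368]
tcp_rot: [-0.066, 0.861, 0.022, 0.503]
force: [-0.5, 0.1, -0.2]
finger_gap: 0.19
t: 20.15
tcp_pos: [0.5052, -0.244, 0.4146]
tcp_rot: [-0.196, 0.842, 0.098, 0.492]
force: [-0.1, 0.6, 0.0]
finger_gap: 0.005
tilt 60.253747130995166 heading 24.374803514483375 jaw [-0.4266  0.904  -0.027 ] az -25.777343091373766 q [-0.9489 -0.4054  1.8519  1.0283  1.4639 -2.9663]
t: 20.65
tcp_pos: [0.4055, -0.1241, 0.3358]
tcp_rot: [-0.196, 0.842, 0.097, 0.493]
force: [0.4, -0.7, -0.1]
finger_gap: 0.004
tilt 60.27969018550122 heading 24.285335051547175 jaw [-0.4265  0.904  -0.0297] az -17.021122883168157 q [-0.9878 -0.8242  2.2206  1.0324  1.5213 -2.9455]
t: 21.15
tcp_pos: [0.4145, -0.101, 0.2778]
tcp_rot: [-0.2, 0.844, 0.114, 0.483]
force: [0.7, 0.5, -0.4]
finger_gap: 0.003
tilt 59.569719023728815 heading 26.656845727403272 jaw [-0.4491  0.8935 -0.0008] az -13.695702263596216 q [-0.9155 -0.8288  2.3105  1.0209  1.4533 -2.9685]
```

```bash
python3 -m creep '[[[0,1,0.1],-0.02,-1],[[0,1,0.1],-0.02,-1],[[0,1,0.1],-0.02,-1],[[0,1,0.1],-0.02,-1],[[0,1,0.1],-0.02,-1]]';python3 tilt.py
for i in 1 2; do python3 -m creep '[[[-0.9,-0.2,0],0,-1],[[-0.9,-0.2,0],0,-1],[[-0.9,-0.2,0],0,-1],[[-0.9,-0.2,0],0,-1],[[-0.9,-0.2,0],0,-1]]'; python3 tilt.py; done
```

```text
t: 21.65
tcp_pos: [0.5009, 0.0443, 0.2949]
tcp_rot: [-0.19, 0.85, 0.112, 0.479]
force: [-0.4, -1.5, -1.1]
finger_gap: 0.006
tilt 58.88130459018513 heading 25.790713433763578 jaw [-0.43    0.9028  0.0093] az 5.05271077943091 q [-0.3059 -0.8292  2.2787  0.7845  0.9815 -2.5198]
t: 22.15
tcp_pos: [0.4491, -0.0528, 0.2935]
tcp_rot: [-0.198, 0.851, 0.125, 0.471]
force: [0.0, -0.6, 0.0]
finger_gap: 0.005
tilt 58.31267644129065 heading 27.958799562634436 jaw [-0.4541  0.8906  0.0267] az -6.710147474621853 q [-0.7065 -0.8291  2.277   0.9552  1.3223 -2.8   ]
t: 22.65
tcp_pos: [0.347, -0.132, 0.3207]
tcp_rot: [-0.19, 0.856, 0.143, 0.458]
force: [-0.1, 0.6, -0.6]
finger_gap: 0.009
tilt 57.37240664698847 heading 29.85318432733956 jaw [-0.4571  0.8866  0.0702] az -20.821975273552546 q [-1.1563 -0.8292  2.2273  1.0188  1.7526 -2.9684]
```

Sideways escape spoils the untilting while heading and azimuth differ. I'll align the heading with the arm's azimuth first and then press in and down against joints 2 and 3.

```bash
python3 -m creep '[[[0.5,0,-0.2],-0.37,-1],[[0.5,0,-0.2],-0.37,-1],[[0.5,0,-0.2],-0.37,-1],[[0.5,0,-0.2],-0.37,-1],[[0.5,0,-0.2],-0.37,-1]]'|grep pos;python3 tilt.py
for i in 1 2; do python3 -m creep '[[[0.1,-0.02,-0.6],-0.03,-1],[[0.1,-0.02,-0.6],-0.03,-1],[[-0.3,0.08,-0.8],-0.03,-1],[[-0.7,0.2,-0.8],-0.03,-1],[[-0.7,0.2,-0.8],-0.03,-1]]'|grep pos; python3 tilt.py; done
```

```text
tcp_pos: [0.4908, -0.1525, 0.2783]
tilt 55.691317980800484 heading -5.147702094971071 jaw [0.145 0.986 0.082] az -17.266746691825706 q [-0.5629 -0.8291  2.2838  0.5282  0.8432 -2.1224]
tcp_pos: [0.4654, -0.1644, 0.1409]
tilt 54.081010788918945 heading -7.316645527129664 jaw [0.19   0.9778 0.0883] az -19.45611370977839 q [-0.6131 -0.8293  2.4949  0.6318  0.6942 -2.2741]
tcp_pos: [0.4923, -0.1992, 0.0298]
tilt 52.34961741665154 heading -9.797722641212848 jaw [0.2412 0.9658 0.0951] az -22.026029022723716 q [-0.6188 -0.4768  2.4954  0.9569  0.4327 -2.6465]
```

```bash
python3 -m creep '[[[0,0.1,0.6],-0.22,-1],[[0,0.1,0.6],-0.22,-1],[[0,0.1,0.6],-0.22,-1],[[0,0.1,0.6],-0.22,-1],[[0,0.1,0.6],-0.22,-1]]'|grep pos;python3 tilt.py
for i in 1 2; do python3 -m creep '[[[-0.8,0.3,-0.2],0,-1],[[-0.8,0.3,-0.2],0,-1],[[-0.8,0.3,-0.2],0,-1],[[-0.8,0.3,-0.2],0,-1],[[-0.8,0.3,-0.2],0,-1]]'|grep -E 'pos|force'; python3 tilt.py; done
```

```text
tcp_pos: [0.4921, -0.1785, 0.0969]
tilt 49.44544480208514 heading -21.26224836498304 jaw [0.4367 0.8944 0.0966] az -19.9315412936131 q [-0.4147 -0.655   2.4542  0.0716  0.4809 -1.5352]
tcp_pos: [0.4544, -0.1595, 0.1145]
force: [-0.3, 0.3, -0.8]
tilt 47.3567326680976 heading -21.28391178212555 jaw [0.4393 0.8936 0.0923] az -19.338226674032168 q [-0.4052 -0.8292  2.4958  0.0411  0.6492 -1.5006]
tcp_pos: [0.4511, -0.1468, 0.1073]
force: [-0.7, -0.6, -1.1]
tilt 45.41079752311676 heading -21.64644607985081 jaw [0.4454 0.8911 0.0865] az -18.0234423744156 q [-0.3613 -0.8292  2.496  -0.0187  0.6824 -1.4229]
```

```bash
for i in 1 2; do python3 -m creep '[[[-0.6,0.1,0.2],-0.22,-1],[[-0.6,0.1,0.2],-0.22,-1],[[-0.6,0.1,0.2],-0.22,-1],[[-0.6,0.1,0.2],-0.22,-1],[[-0.6,0.1,0.2],-0.22,-1]]'|grep -E 'pos|force'; python3 tilt.py; done
```

```text
tcp_pos: [0.4044, -0.1256, 0.1077]
force: [0.4, -0.1, -0.1]
tilt 45.51787958608179 heading -48.83297504740568 jaw [0.7956 0.6014 0.0723] az -17.256306171337965 q [ 0.0079 -0.8294  2.496  -0.6917  1.0119 -0.3722]
tcp_pos: [0.3109, -0.0949, 0.1436]
force: [1.1, 0.7, -0.4]
tilt 45.63038904748663 heading -75.34246239003431 jaw [0.9787 0.1971 0.0583] az -16.974890421558765 q [ 0.2846 -0.8296  2.4383 -0.796   1.5649  0.1288]
```

```bash
python3 -m creep '[[[0.5,0.3,0.1],0.37,-1],[[0.5,0.3,0.1],0.37,-1],[[0.5,0.3,0.1],0.37,-1],[[0.5,0.3,0.1],0.37,-1],[[0.5,0.3,0.1],0.37,-1]]'|grep -E 'pos|force'; python3 tilt.py; python3 -m creep '[[[0.2,0.4,0],0.37,-1],[[0.2,0.4,0],0.37,-1],[[0.2,0.4,0],0.37,-1],[[0.2,0.4,0],0.37,-1],[[0.2,0.4,0],0.37,-1]]'; python3 tilt.py
```

```text
tcp_pos: [0.435, -0.0276, 0.1565]
force: [-0.3, -0.4, -0.0]
tilt 45.17055942491357 heading -34.235540827200445 jaw [0.5958 0.8021 0.0416] az -3.6302721406701064 q [ 0.2209 -0.8291  2.4145 -0.6383  1.0531 -0.5147]
t: 27.65
tcp_pos: [0.4773, 0.0526, 0.1557]
tcp_rot: [0.028, 0.925, 0.012, 0.378]
force: [-0.1, 1.0, -0.0]
finger_gap: 0.007
tilt 44.41757584614966 heading 0.13239131084678768 jaw [0.0429 0.9981 0.0443] az 6.293475451741237 q [ 0.0954 -0.8256  2.4099 -0.0921  0.7863 -1.3757]
```

```bash
python3 -m creep '[[[0.07,0.27,-0.4],0.21,-1],[[0.07,0.27,-0.4],0.21,-1],[[0.07,0.27,-0.4],0.21,-1],[[0.07,0.27,-0.4],0.21,-1],[[0.07,0.27,-0.4],0.21,-1]]'; python3 tilt.py; python3 - <<'E'
from h import *
c=grab('wrist');save(c,'w1');s=grab('side');save(s,'s1')
cv2.imwrite('pics/m2.png',np.hstack([cv2.resize(c['im'],(400,300)),cv2.resize(s['im'][150:300,170:370],(400,300))]))
E
```

```text
t: 28.15
tcp_pos: [0.4912, 0.1055, 0.0746]
tcp_rot: [-0.163, 0.912, 0.09, 0.366]
force: [-0.9, -0.5, -0.3]
finger_gap: 0.003
tilt 44.23626255524499 heading 23.90646326996307 jaw [-0.3627  0.9308  0.0444] az 12.117738423322288 q [-0.0023 -0.637   2.4505  0.4826  0.659  -2.2091]
```

View pics/m2.png

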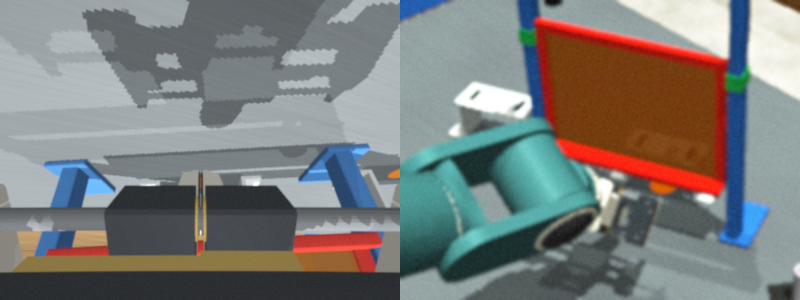

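The pose is as planned: the fingers are in front of and below the lip (right panel, lip about (640,175)). Now I'll slip under it and lift gently.

```bash
python3 -m creep '[[[0.12,0.05,0],0,-1],[[0.24,0.11,0],0,-1],[[0.24,0.11,0],0,-1],[[0.24,0.11,0.05],0,-1],[[0.24,0.11,0.1],0,-1]]'; python3 -m creep '[[[0,0,0.1],0,-1],[[0,0,0.2],0,-1],[[0,0,0.3],0,-1],[[0,0,0.4],0,-1],[[0,0,0.5],0,-1]]'; python3 tilt.py; cat > lip.py <<'E'
from h import *
import sys
a=np.array([.493,.2879]);b=np.array([.6277,-.0132]);y=(a-b)/np.linalg.norm(a-b);x=np.array([y[1],-y[0]]);O=(a+b)/2+.008*x
def vp(c,u,v,d):
    o,r=ray(c,u,v);s=(d-(o[:2]-O)@x)/(r[:2]@x);P=o+s*r;return (P[:2]-O)@y,P[2]
def lipz(s):
    # lip lower front edge near right end: columns mapped at several y along plane x=-.035; red lower boundary per column
    h=cv2.cvtColor(s['im'],cv2.COLOR_BGR2HSV);m=cv2.inRange(h,(0,180,90),(5,255,255))|cv2.inRange(h,(174,180,90),(180,255,255))
    out=[]
    for u in range(240,332,4):
        v=np.where(m[:300,u])[0]
        if len(v): out.append((u,v.max(),*vp(s,u,v.max()+.5,-.035)))
    return np.array(out)
def topz(s):
    h=cv2.cvtColor(s['im'],cv2.COLOR_BGR2HSV);m=cv2.inRange(h,(0,180,90),(5,255,255))|cv2.inRange(h,(174,180,90),(180,255,255))
    out=[]
    for u in range(244,330,4):
        v=np.where(m[:300,u])[0]
        if len(v): out.append((u,v.min(),*vp(s,u,v.min()-.5,0)))
    return np.array(out)
if __name__=='__main__':
    n=sys.argv[1]
    for nm in('side0',n):
        if nm=='side0': s=load(nm)
        else: s=grab('side');save(s,nm)
        L=lipz(s);T=topz(s);print(nm,'lip',L[:,2:].round(3).tolist() if nm!='side0' else np.median(L[:,3]),'top',np.median(T[:,3]))
E
python3 lip.py s2
```

```text
t: 28.75
tcp_pos: [0.5383, 0.1289, 0.0966]
tcp_rot: [-0.163, 0.912, 0.09, 0.366]
force: [-0.2, -0.2, -2.3]
finger_gap: 0.004
t: 29.25
tcp_pos: [0.5379, 0.1286, 0.1976]
tcp_rot: [-0.163, 0.912, 0.09, 0.366]
force: [-2.2, 2.4, -4.5]
finger_gap: 0.007
tilt 44.29206016091575 heading 23.946064541510907 jaw [-0.3632  0.9306  0.0446] az 13.442666389465597 q [ 0.0622 -0.5918  2.2207  0.3451  0.8023 -2.0117]
side0 lip 0.1101513518732149 top 0.32928997409183863
s2 lip [[0.12, 0.361], [0.1, 0.434], [0.088, 0.433], [0.075, 0.436], [0.063, 0.435], [0.051, 0.434], [0.039, 0.437], [0.027, 0.433], [0.015, 0.435], [0.003, 0.434], [-0.008, 0.434], [-0.02, 0.436], [-0.021, 0.213], [-0.043, 0.435], [-0.055, 0.434], [-0.066, 0.433], [-0.072, 0.212], [-0.085, 0.212], [-0.097, 0.212], [-0.11, 0.211], [-0.122, 0.211], [-0.134, 0.211], [-0.146, 0.214]] top 0.43019054394134004
```

```bash
python3 -m creep '[[[0,0,0.1],0,-1],[[0,0,0.2],0,-1],[[0,0,0.3],0,-1],[[0,0,0.39],0,-1],[[0,0,0.43],0,-1]]'|grep -E 'pos|force'; python3 - <<'E'
from lip import *
s=grab('side');save(s,'s3')
L=lipz(s);T=topz(s)
k=L[:,2]<-.09;print('lip',L[k][:,1:].round(3).tolist(),'top',np.median(T[:,3]))
h=cv2.cvtColor(s['im'],cv2.COLOR_BGR2HSV);m=cv2.inRange(h,(50,120,50),(75,255,255));m[:,:215]=0;m[:,350:]=0;m[:150]=0;m[210:]=0
for u in list(range(228,241))+list(range(330,346)):
    v=np.where(m[:,u])[0]
    if len(v): print(u,v.min(),v.max(),end=' | ')
mL=proj(s,[*(O+.165*y-.015*x),.3]);mR=proj(s,[*(O-.165*y-.015*x),.3]);print(mL,mR)
for d in(0,-.035):
  for yy in(.12,-.14): print(d,yy,proj(s,[*(O+yy*y+d*x),.3]))
a=cv2.resize(s['im'][130:230,210:360],(750,500),interpolation=cv2.INTER_CUBIC);cv2.imwrite('pics/m3.png',a)
E
```

```text
tcp_pos: [0.5386, 0.1286, 0.2843]
force: [-5.4, -2.1, -3.3]
lip [[191.0, -0.098, 0.299], [192.0, -0.11, 0.298], [192.0, -0.122, 0.301], [193.0, -0.134, 0.301], [194.0, -0.146, 0.3]] top 0.5186482536755748
333 188 193 | 334 188 194 | 335 188 194 | 336 188 194 | 337 189 194 | 338 189 194 | 339 189 195 | 340 189 195 | 341 188 194 | 342 187 192 | 343 184 190 | 344 187 187 | [231.9328 169.5616] [337.0633 192.143 ]
0 0.12 [247.8336 169.9169]
0 -0.14 [330.495  187.5139]
-0.035 0.12 [242.2177 175.8957]
-0.035 -0.14 [326.0173 194.122 ]
```

View pics/m3.png

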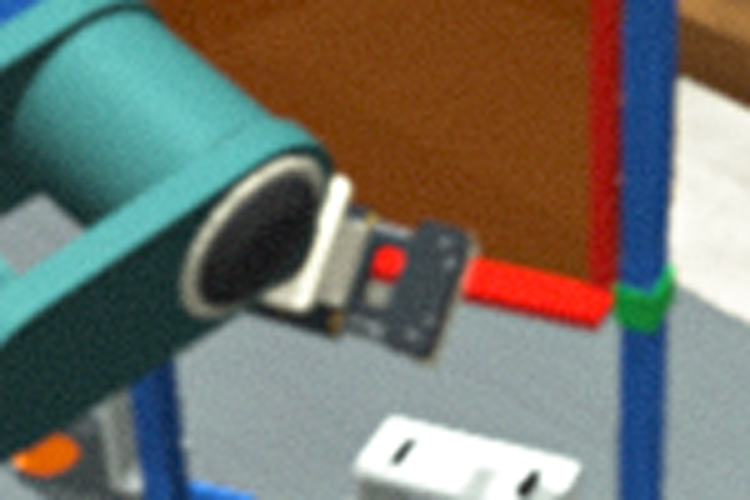

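The lip's lower edge now reads z ≈ 0.300, against a mark at 0.300–0.302. I'll nudge it up 2 mm, drop away, back off, and measure the inner bridge.

```bash
python3 -m creep '[[[0,0,0.01],0,-1],[[0,0,0.01],0,-1],[[0,0,-0.15],0,-1],[[-0.2,-0.1,-0.2],0,-1],[[-0.25,-0.12,-0.2],0,-1]]'; python3 -m creep '[[[0,-0.5,0],0,0],[[0,-1,0],-0.1,0],[[0,-1,0],-0.2,0],[[0,-1,0],-0.3,0],[[0,-1,0],-0.3,0]]'; python3 tilt.py;  python3 - <<'E'
from lip import *
s=grab('side');save(s,'s4');t=grab('top');save(t,'t4')
L=lipz(s);T=topz(s)
print('lip',np.median(L[:,3]),'top',np.median(T[:,3]))
a=cv2.resize(s['im'][180:280,220:360],(420,300),interpolation=cv2.INTER_CUBIC);b=cv2.resize(t['im'][180:270,190:316],(420,300),interpolation=cv2.INTER_CUBIC)
c=cv2.resize(s['im'][180:250,190:250],(257,300),interpolation=cv2.INTER_CUBIC); 
d=cv2.resize(t['im'][230:290,120:220],(500,300),interpolation=cv2.INTER_CUBIC)
r1=np.hstack([a[:, :400],b[:, :400]]);r2=np.hstack([c,d,np.zeros((300,43,3),np.uint8)]);cv2.imwrite('pics/m4.png',np.vstack([r1,r2]))
E
```

```text
t: 30.35
tcp_pos: [0.4873, 0.1042, 0.2395]
tcp_rot: [-0.163, 0.912, 0.09, 0.365]
force: [-0.9, 1.0, 0.8]
finger_gap: 0.005
t: 30.85
tcp_pos: [0.4882, -0.0992, 0.2422]
tcp_rot: [0.108, 0.92, -0.02, 0.376]
force: [-0.3, -0.7, -0.7]
finger_gap: 0.387
tilt 44.24554122947043 heading -9.70014503619043 jaw [0.2128 0.9761 0.0441] az -11.480761085511398 q [-0.3064 -0.7925  2.2548  0.1206  0.9153 -1.6797]
lip 0.3029510057589152 top 0.5205394683847164
```

View pics/m4.png

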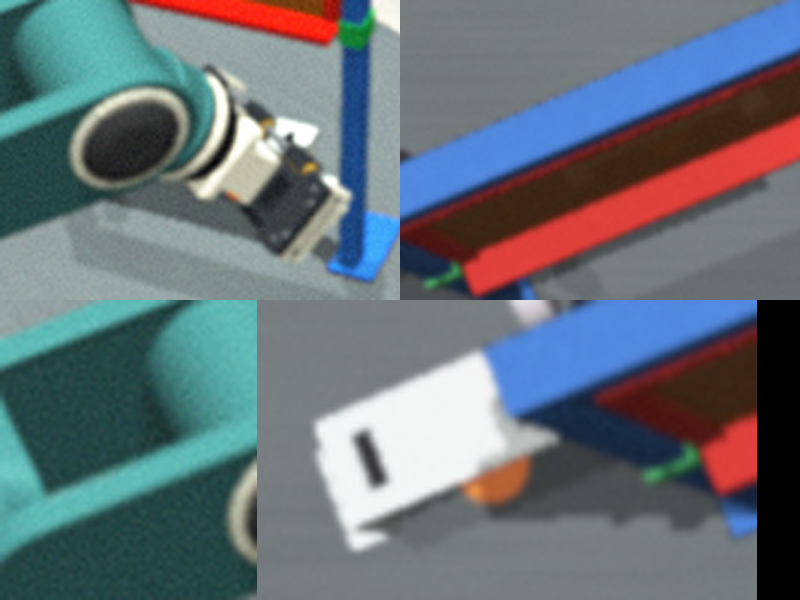

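The arm hides the inner bridge here, but s3 shows its plate at about (305,218). I'll compute its height from that and cross-check with the outer bridge in side0 and top0.

```bash
python3 - <<'E'
from lip import *
def quad(c,roi,th=200):
    x0,y0,x1,y1=roi;g=cv2.cvtColor(cv2.resize(c['im'][y0:y1,x0:x1],None,fx=4,fy=4,interpolation=cv2.INTER_CUBIC),cv2.COLOR_BGR2HSV)
    m=((g[...,2]>th)&(g[...,1]<40)).astype(np.uint8);n,l,st,ce=cv2.connectedComponentsWithStats(m);k=1+st[1:,4].argmax()
    ct=max(cv2.findContours((l==k).astype(np.uint8),0,2)[0],key=cv2.contourArea)
    q=cv2.approxPolyDP(cv2.convexHull(ct),5,True)[:,0]/4+[x0,y0]-.375
    return q
def fr(c,u,v,z): P=plane(c,u,v,z)[:2]-O;return np.array([P@x,P@y])
s=load('s3');print(np.unique(cv2.cvtColor(s['im'][205:232,278:332],cv2.COLOR_BGR2HSV)[...,2],return_counts=True)[0][-5:])
for nm,c,roi in(('inner s3',s,(278,205,332,240)),('outer side0',load('side0'),(190,185,240,228)),('outer top0',load('top0'),(128,235,170,285))):
    q=quad(c,roi);print(nm)
    for p in q: print(p,*[fr(c,*p,z) for z in(.0,.070,.080)])
E
```

```text
[251 252 253 254 255]
inner s3
[280.625 221.875] [0.1573 0.1032] [0.0752 0.0613] [0.0635 0.0553]
[286.625 213.375] [0.2107 0.1042] [0.1253 0.0622] [0.1131 0.0562]
[290.125 212.625] [0.2194 0.0943] [0.1334 0.053 ] [0.1211 0.0471]
[322.375 220.625] [ 0.217  -0.0309] [ 0.1312 -0.0644] [ 0.1189 -0.0692]
[325.625 223.375] [ 0.2063 -0.0473] [ 0.1212 -0.0797] [ 0.109  -0.0843]
[317.875 233.625] [ 0.1432 -0.0432] [ 0.062  -0.0759] [ 0.0505 -0.0805]
[281.375 224.125] [0.1464 0.0953] [0.0651 0.0539] [0.0535 0.048 ]
outer side0
[196.625 199.625] [0.1683 0.4539] [0.0856 0.3899] [0.0738 0.3808]
[207.875 190.375] [0.2371 0.4465] [0.15   0.3831] [0.1376 0.374 ]
[232.875 196.625] [0.2344 0.3363] [0.1475 0.2798] [0.1351 0.2717]
[235.125 202.625] [0.203  0.3096] [0.1181 0.2547] [0.106  0.2469]
[231.125 208.625] [0.1644 0.3049] [0.0819 0.2504] [0.0701 0.2426]
[199.125 202.125] [0.1577 0.4364] [0.0757 0.3736] [0.0639 0.3646]
outer top0
[164.375 240.375] [0.1482 0.2961] [0.1331 0.2822] [0.1309 0.2802]
[169.375 259.875] [0.09  0.304] [0.0773 0.2897] [0.0754 0.2877]
[143.875 277.375] [0.0736 0.3922] [0.0614 0.3744] [0.0597 0.3718]
[138.875 278.875] [0.0755 0.4075] [0.0633 0.3891] [0.0615 0.3864]
[132.375 262.875] [0.1261 0.4078] [0.1118 0.3894] [0.1098 0.3868]
[131.625 254.375] [0.1498 0.4007] [0.1347 0.3825] [0.1325 0.38  ]
```

The height stays ambiguous at this range (70 or 80 mm plate top), so I'll look closely with the wrist camera from two heights in front of the opening.

```bash
python3 -m creep '[[[0,0.5,0],0.15,0],[[0,1,0],0.3,0],[[0,1,0],0.3,0],[[0,1,0],0.3,0],[[0,1,0],0.3,0]]' >/dev/null; python3 -c "
from h import *
save(grab('wrist'),'wa')"; python3 -m creep '[[[0,0,-0.2],0,0],[[0,0,-0.4],0,0],[[0,0,-0.6],0,0],[[0,0,-0.6],0,0],[[0,0,-0.6],0,0]]'; python3 -c "
from h import *
save(grab('wrist'),'wb')
cv2.imwrite('pics/m5.png',np.vstack([cv2.rotate(load(n)['im'],cv2.ROTATE_180)[:300] for n in('wa','wb')]))"; python3 tilt.py
```

```text
t: 32.0
tcp_pos: [0.4892, 0.1063, 0.1229]
tcp_rot: [-0.176, 0.91, 0.095, 0.364]
force: [0.1, 0.6, 1.8]
finger_gap: 0.502
tilt 44.26935928877824 heading 25.445800943104917 jaw [-0.3886  0.9204  0.0434] az 12.255273796777384 q [-0.0152 -0.6964  2.3982  0.4577  0.7759 -2.187 ]
```

View pics/m5.png

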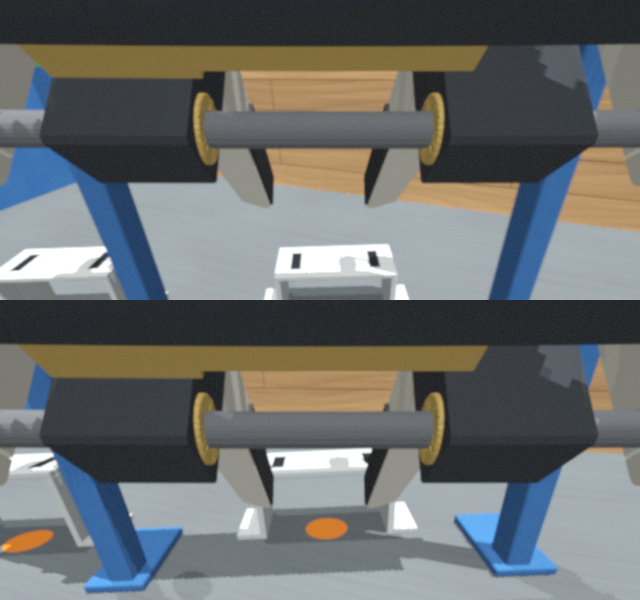

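Both wrist views (rotated upright) show the bridge: front plate edge at (335,~278) in the first view, spot at (327,228) in the second. I'll zoom for the edges.

```bash
python3 - <<'E'
from lip import *
A=load('wa');B=load('wb')
for nm,c in(('wa',A),('wb',B)):
    im=cv2.rotate(c['im'],cv2.ROTATE_180);h=cv2.cvtColor(im,cv2.COLOR_BGR2HSV)
    m=cv2.inRange(h,(6,170,140),(16,255,255));m[:150]=0;m[:,:250]=0;m[:,420:]=0
    n,l,st,ce=cv2.connectedComponentsWithStats(m);k=1+st[1:,4].argmax();u,v=ce[k]
    P=plane(c,639-u,479-v,0);d=P[:2]-O
    print(nm,'spot',ce[k],st[k],P,d@x,d@y)
    c['sp']=(639-u,479-v)
print(tri(ray(A,*A['sp']),ray(B,*B['sp'])))
im=cv2.rotate(A['im'],cv2.ROTATE_180);g=cv2.cvtColor(im,cv2.COLOR_BGR2GRAY)
print(g[240:310,335]); im2=cv2.rotate(B['im'],cv2.ROTATE_180);print(cv2.cvtColor(im2,cv2.COLOR_BGR2GRAY)[145:185,322])
a=cv2.resize(im[235:385,250:430],(480,400),interpolation=cv2.INTER_CUBIC)
b=cv2.resize(im2[150:270,230:420],(320,202));cv2.imwrite('pics/m6.png',np.hstack([a,np.vstack([b,np.zeros((198,320,3),np.uint8)])]))
E
```

```text
wa spot [335.7274 313.2461] [319 302  34  24 642] [0.6452 0.1685 0.    ] 0.08213928227137805 -0.006194772978899563
wb spot [326.0851 228.1235] [307 219  39  19 599] [0.6463 0.1696 0.    ] 0.08362181927855217 -0.0056054561424088885
(array([0.643 , 0.1679, 0.0021]), [np.float64(0.00029887384762373494), np.float64(0.0002988738476238428)])
[170 169 172 174 184 217 250 255 255 255 255 255 255 255 255 255 255 255
 255 255 255 255 255 255 255 255 255 255 255 255 255 254 232 214 209 206
 195 182 178 175 174 171 176 173 172 164 153 131 118 115 120 118 117 117
 106  98  95  91  93  95 109 129 137 140 139 139 138 138 141 142]
[ 76  74  91 132 177 224 254 255 255 255 255 255 255 255 255 255 255 255
 255 255 255 255 255 233 217 209 201 187 180 176 173 171 170 173 175 173
 173 173 174 174]
```

View pics/m6.png

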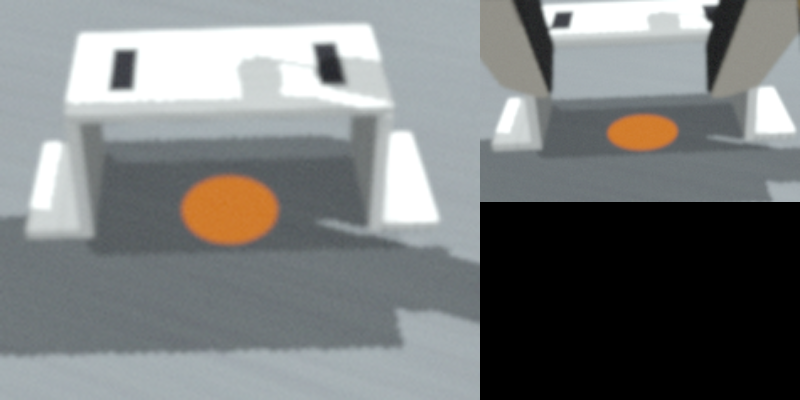

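```bash
python3 - <<'E'
from lip import *
A=load('wa');B=load('wb');sp=np.array([.6455,.169])
M=[];b=[]
for c,u,v in((A,335,271.8),(B,322,167.8)):
    o,r=ray(c,639-u,479-v);s=(-.016-(o[:2]-sp)@x)/(r[:2]@x);print('z at front plane',(o+s*r)[2])
    ox=(o[:2]-sp)@x;rx=r[:2]@x;M.append([-r[2],rx]);b.append(-r[2]*ox+rx*o[2])
print('two-view front top edge x,z',np.linalg.solve(M,b))
for c,u,v in((A,335,276),(B,322,172)):
    o,r=ray(c,639-u,479-v);s=(-.016-(o[:2]-sp)@x)/(r[:2]@x);print('underside z',(o+s*r)[2])
u,v=335,245.2;o,r=ray(A,639-u,479-v);s=(.046-(o[:2]-sp)@x)/(r[:2]@x);print('back edge z',(o+s*r)[2])
# frame check: inner legs' front-bottom corners at z=0 (wa): crop px -> full
for px in((95,237),(378,228)):
    u=250+px[0]/480*180;v=235+px[1]/400*150;P=plane(A,639-u,479-v,0)[:2];print('leg foot',P,(P-sp)@x,(P-sp)@y)
E
```

```text
z at front plane 0.074821801921853
z at front plane 0.0729418615617469
two-view front top edge x,z [-0.0111  0.0712]
underside z 0.06912968278879683
underside z 0.06892899994606062
back edge z 0.07015201406715121
leg foot [0.6064 0.218 ] -0.01566933308279384 0.06067250439415266
leg foot [0.6578 0.1017] -0.016257572263023788 -0.0664377077618313
```

The plate top measures 0.070–0.075, so the low bridge is behind the screen and the 60 mm sleeve (the far one) is needed. The spot is at (0.6455, 0.169), and the leg feet at x −16 mm, ±62 mm confirm the scale. Next I'll go to the pre-grasp pose and check from near.

```bash
python3 -m creep '[[[0,-0.25,0.1],-0.1,0.3],[[0,-0.5,0.1],-0.2,0.3],[[0,-0.75,0.1],-0.3,0.3],[[0,-1,0.1],-0.353,0.3],[[0,-1,0.1],-0.353,0.3]]'|grep pos; python3 -m creep '[[[0.2,-0.2,-0.1],0,0.3],[[0.29,-0.31,-0.2],0,0.3],[[0.29,-0.31,-0.22],0,0.3],[[0.29,-0.31,-0.22],0,0.3],[[0.29,-0.31,-0.22],0,0.3]]'; python3 tilt.py; python3 - <<'E'
from h import *
c=grab('wrist');save(c,'wc')
im=cv2.rotate(c['im'],cv2.ROTATE_180);
for nm,X in(('top',[.605,-.172,.066]),('bot',[.605,-.172,.006])):
    p=proj(c,X);im=cv2.circle(np.ascontiguousarray(im),(int(639-p[0]),int(479-p[1])),3,(0,255,0),1);print(nm,639-p[0],479-p[1])
cv2.imwrite('pics/m7.png',im)
E
```

```text
tcp_pos: [0.489, -0.0986, 0.1453]
t: 33.05
tcp_pos: [0.5471, -0.155, 0.0995]
tcp_rot: [0.145, 0.915, -0.035, 0.374]
force: [0.2, -0.7, 0.7]
finger_gap: 0.652
tilt 44.169322333160075 heading -14.337565583939377 jaw [0.2914 0.9556 0.0444] az -15.821399796837058 q [-0.359  -0.4673  2.308   0.1483  0.5378 -1.7128]
top 319.5462764080883 191.2136156922656
bot 322.94062144603294 264.98797389364927
```

View pics/m7.png

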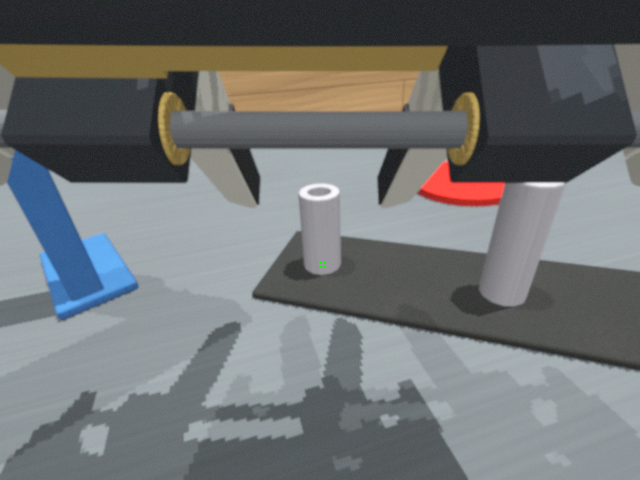

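The projected sleeve centre and base land within 2 px at (320,191) and (323,265), which confirms position and the 60 mm height. Grasping it.

```bash
python3 -m creep '[[[0.1,-0.03,-0.11],0,0.3],[[0.2,-0.06,-0.22],0,0.3],[[0.29,-0.085,-0.32],0,0.3],[[0.29,-0.085,-0.32],0,0.3],[[0.29,-0.085,-0.32],0,-1]]'; python3 -m creep '[[[0,0,0],0,-1],[[0,0,0],0,-1],[[0,0,0],0,-1],[[0,0,0],0,-1],[[0,0,0],0,-1]]';  python3 -m creep '[[[0,0,0.05],0,-1],[[0,0,0.15],0,-1],[[0,0,0.3],0,-1],[[-0.05,0,0.5],0,-1],[[-0.1,0.02,0.5],0,-1]]'; python3 tilt.py
```

```text
t: 33.6
tcp_pos: [0.6049, -0.1715, 0.0347]
tcp_rot: [0.145, 0.915, -0.035, 0.374]
force: [0.2, -0.6, -0.3]
finger_gap: 0.603
t: 34.1
tcp_pos: [0.6052, -0.1723, 0.0344]
tcp_rot: [0.145, 0.915, -0.035, 0.374]
force: [-4.9, 1.7, 8.3]
finger_gap: 0.299
t: 34.6
tcp_pos: [0.5861, -0.1689, 0.14]
tcp_rot: [0.145, 0.914, -0.036, 0.377]
force: [0.2, 1.2, -1.7]
finger_gap: 0.298
tilt 44.470537645314856 heading -14.409505172717815 jaw [0.2916 0.9555 0.0439] az -16.077193635864763 q [-0.357  -0.3952  2.1917  0.1359  0.5759 -1.6977]
```

Held (gap 27.8 mm). Carrying it to the front of the opening.

```bash
python3 -m creep '[[[-0.25,0.2,0],0.05,-1],[[-0.48,0.4,0],0.15,-1],[[-0.48,0.6,0],0.25,-1],[[-0.48,0.8,0],0.334,-1],[[-0.48,1,0],0.334,-1]]'; python3 tilt.py
```

```text
t: 35.1
tcp_pos: [0.4875, 0.0334, 0.1333]
tcp_rot: [-0.166, 0.912, 0.09, 0.365]
force: [0.1, -0.7, -2.1]
finger_gap: 0.297
tilt 44.109803317837596 heading 24.1803400002623 jaw [-0.3677  0.9289  0.0437] az 3.919585798770865 q [-0.2377 -0.7073  2.3878  0.5783  0.8953 -2.4037]
```

```bash
python3 -m creep '[[[0,0.2,-0.1],0,-1],[[0.05,0.39,-0.2],0,-1],[[0.15,0.39,-0.36],0,-1],[[0.15,0.39,-0.36],0,-1],[[0.15,0.39,-0.36],0,-1]]'; python3 tilt.py; python3 -c "
from h import *
c=grab('wrist');save(c,'wd');s=load('wd')
cv2.imwrite('pics/m8.png',np.vstack([cv2.rotate(c['im'],cv2.ROTATE_180)[:380]]))"
```

```text
t: 35.6
tcp_pos: [0.518, 0.1101, 0.06]
tcp_rot: [-0.163, 0.913, 0.09, 0.363]
force: [-0.1, -0.2, -2.1]
finger_gap: 0.3
tilt 43.87846187669054 heading 24.055474024282454 jaw [-0.3635  0.9305  0.0456] az 11.997369243123861 q [ 0.0117 -0.5126  2.4036  0.517   0.5903 -2.2484]
```

View pics/m8.png

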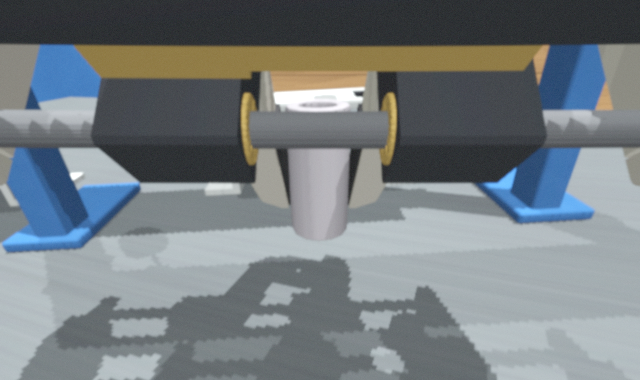

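```bash
python3 -m creep '[[[0.12,0.055,-0.1],0,-1],[[0.25,0.115,-0.145],0,-1],[[0.38,0.175,-0.145],0,-1],[[0.46,0.212,-0.145],0,-1],[[0.46,0.212,-0.145],0,-1]]'; python3 tilt.py
```

```text
t: 36.15
tcp_pos: [0.6128, 0.1519, 0.035]
tcp_rot: [-0.163, 0.912, 0.089, 0.366]
force: [-0.4, -0.7, -1.7]
finger_gap: 0.296
tilt 44.23648575023678 heading 23.83076809421025 jaw [-0.3621  0.9311  0.0438] az 13.923201482574797 q [ 0.106  -0.1804  2.2151  0.5546  0.4159 -2.249 ]
```

```bash
python3 -m creep '[[[0,0,-0.02],0,-1],[[0,0,-0.02],0,-1],[[0,0,-0.02],0,-1],[[0,0,-0.02],0,-1],[[0,0,-0.02],0,-1]]'; python3 tilt.py|cut -c1-60
```

```text
t: 36.65
tcp_pos: [0.6107, 0.1521, 0.0287]
tcp_rot: [-0.163, 0.912, 0.089, 0.364]
force: [-0.3, 0.2, -2.2]
finger_gap: 0.298
tilt 44.08024307900009 heading 23.925058405301307 jaw [-0.36
```

```bash
python3 -m creep '[[[0,0,0.006],0,-1],[[0.04,0.02,0.006],0,-1],[[0.08,0.04,0.006],0,-1],[[0.13,0.062,0.006],0,-1],[[0.174,0.084,0.006],0,-1]]'; python3 -m creep '[[[0,0,0],0,-1],[[0,0,0],0,-1],[[0,0,0],0,-1],[[0,0,0],0,-1],[[0,0,0],0,-1]]'; python3 tilt.py
```

```text
t: 37.15
tcp_pos: [0.6467, 0.1696, 0.0295]
tcp_rot: [-0.163, 0.913, 0.09, 0.364]
force: [0.2, 0.2, -0.9]
finger_gap: 0.298
t: 37.65
tcp_pos: [0.6455, 0.169, 0.0296]
tcp_rot: [-0.163, 0.913, 0.089, 0.364]
force: [-0.1, 0.9, -1.7]
finger_gap: 0.301
tilt 44.06150268134042 heading 23.935593131249966 jaw [-0.3629  0.9308  0.0444] az 14.669920771929869 q [ 0.1344 -0.0855  2.1408  0.5394  0.3883 -2.2191]
```

```bash
python3 -m creep '[[[0,0,-0.005],0,-1],[[0,0,-0.006],0,-1],[[0,0,-0.006],0,-0.2],[[0,0,-0.006],0,0],[[0,0,-0.006],0,0]]'; python3 -m creep '[[[0,0,0],0,0],[[-0.04,-0.02,0],0,0],[[-0.12,-0.054,0],0,0],[[-0.24,-0.107,0],0,0],[[-0.4,-0.178,0],0,0]]';python3 -m creep '[[[-0.12,-0.054,0.1],0,0],[[-0.24,-0.107,0.2],0,0],[[-0.34,-0.15,0.3],0,0],[[-0.34,-0.15,0.3],0,0],[[-0.34,-0.15,0.3],0,0]]'; python3 tilt.py; python3 - <<'E'
from h import *
c=grab('wrist');save(c,'we');s=grab('side');save(s,'s5')
im=cv2.rotate(c['im'],cv2.ROTATE_180)[100:350]
cv2.imwrite('pics/m9.png',np.vstack([im,cv2.resize(s['im'][170:280,215:345],(640,541))[:350]]))
E
```

```text
t: 38.15
tcp_pos: [0.6457, 0.1691, 0.0285]
tcp_rot: [-0.163, 0.912, 0.089, 0.364]
force: [0.3, -0.4, 0.5]
finger_gap: 0.483
t: 38.65
tcp_pos: [0.5647, 0.1333, 0.028]
tcp_rot: [-0.163, 0.913, 0.09, 0.364]
force: [0.3, -1.2, 1.0]
finger_gap: 0.501
t: 39.15
tcp_pos: [0.4977, 0.1033, 0.089]
tcp_rot: [-0.163, 0.912, 0.089, 0.365]
force: [0.3, 0.5, -0.4]
finger_gap: 0.503
tilt 44.18217458605762 heading 23.85655521073735 jaw [-0.3627  0.9309  0.0436] az 11.722697187147652 q [-0.0084 -0.6335  2.4237  0.4727  0.6827 -2.1997]
```

View pics/m9.png

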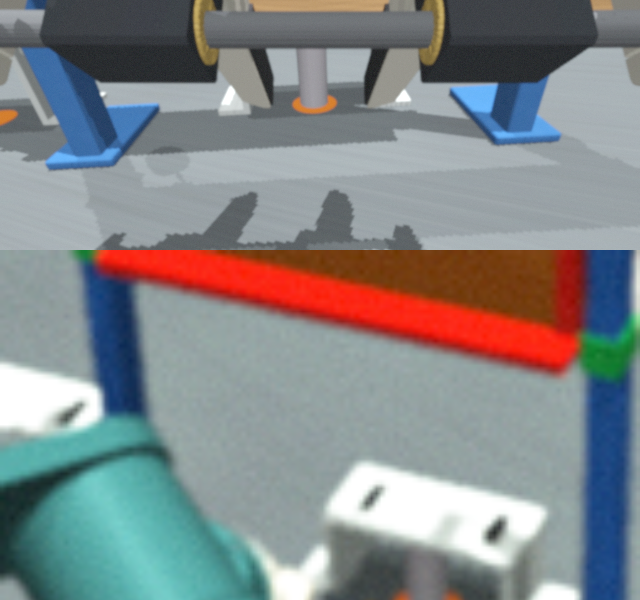

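The sleeve stands upright on the orange spot under the bridge (base at (315,103) in the upper panel), and the screen is still at the marks. Now I'll rise in front of the screen with the fingers shut, to press down on the lip's top.

```bash
python3 -m creep '[[[0.08,0.06,0.2],0,-1],[[0.08,0.06,0.4],0,-1],[[0.08,0.06,0.6],0,-1],[[0.08,0.06,0.8],0,-1],[[0.08,0.06,1],0,-1]]' | grep -E "pos|force"; python3 -m creep '[[[0,0,0.2],0,-1],[[0,0,0.38],0,-1],[[0,0,0.38],0,-1],[[0,0,0.38],0,-1],[[0,0,0.38],0,-1]]'; python3 tilt.py
```

```text
tcp_pos: [0.514, 0.116, 0.2881]
force: [0.8, 0.1, -0.7]
t: 40.25
tcp_pos: [0.514, 0.1157, 0.3616]
tcp_rot: [-0.163, 0.913, 0.09, 0.363]
force: [0.1, 0.4, -0.6]
finger_gap: 0.006
tilt 43.863482660863696 heading 24.052085934668344 jaw [-0.3633  0.9305  0.0456] az 12.688110271883552 q [ 0.0288 -0.6751  2.0018  0.2997  1.1069 -1.9312]
```

Forward over the lip, then down.

```bash
python3 -m creep '[[[0.08,0.036,0],0,-1],[[0.148,0.066,0],0,-1],[[0.148,0.066,0],0,-1],[[0.148,0.066,-0.08],0,-1],[[0.148,0.066,-0.16],0,-1]]'; python3 -m creep '[[[0,0,-0.08],0,-1],[[0,0,-0.16],0,-1],[[0,0,-0.24],0,-1],[[0,0,-0.32],0,-1],[[0,0,-0.4],0,-1]]'; python3 - <<'E'
from lip import *
s=grab('side');save(s,'s6');T=topz(s);L=lipz(s);k=L[:,2]<-.1;print('top',np.median(T[:,3]),'lip',np.median(L[k][:,3]))
E
```

```text
t: 40.75
tcp_pos: [0.5428, 0.1285, 0.3302]
tcp_rot: [-0.163, 0.913, 0.089, 0.364]
force: [-0.1, -0.5, -0.2]
finger_gap: 0.007
t: 41.25
tcp_pos: [0.5431, 0.1287, 0.251]
tcp_rot: [-0.163, 0.913, 0.089, 0.364]
force: [-1.8, -0.7, 3.2]
finger_gap: 0.006
top 0.4495581225483857 lip 0.2291729862398253
```

```bash
python3 -m creep '[[[0,0,-0.1],0,-1],[[0,0,-0.2],0,-1],[[0,0,-0.3],0,-1],[[0,0,-0.4],0,-1],[[0,0,-0.5],0,-1]]'|grep -E 'pos|force'; python3 -m creep '[[[0,0,-0.1],0,-1],[[0,0,-0.2],0,-1],[[0,0,-0.3],0,-1],[[0,0,-0.38],0,-1],[[0,0,-0.44],0,-1]]'; python3 tilt.py; python3 -m creep '[[[0,0,-0.03],0,-1],[[0,0,-0.06],0,-1],[[0,0,-0.09],0,-1],[[0,0,-0.1],0,-1],[[0,0,-0.11],0,-1]]'|grep -E 'pos|force'
```

```text
tcp_pos: [0.5435, 0.1287, 0.1519]
force: [0.2, 0.6, 3.7]
t: 42.3
tcp_pos: [0.5433, 0.1286, 0.0634]
tcp_rot: [-0.163, 0.913, 0.089, 0.364]
force: [1.1, -0.6, 4.1]
finger_gap: 0.005
tilt 44.058294445331235 heading 23.91950980007453 jaw [-0.3627  0.9308  0.0444] az 13.319046768910098 q [ 0.0624 -0.4304  2.3471  0.4884  0.5413 -2.1946]
tcp_pos: [0.5433, 0.1287, 0.0424]
force: [-2.1, -0.4, 2.8]
```

```bash
for i in 1 2; do python3 -m creep '[[[0,0,-0.007],0,-1],[[0,0,-0.014],0,-1],[[0,0,-0.021],0,-1],[[0,0,-0.028],0,-1],[[0,0,-0.03],0,-1]]'|grep -E 'pos|force'; done;  python3 - <<'E'
from lip import *
s=grab('side');save(s,'s7');T=topz(s);L=lipz(s);k=L[:,2]<-.1;print('top',np.median(T[:,3]),'lip',np.median(L[k][:,3]))
E
```

```text
tcp_pos: [0.5448, 0.1288, 0.0392]
force: [-16.1, -4.0, 27.8]
tcp_pos: [0.5476, 0.1291, 0.0382]
force: [-44.8, -10.7, 71.2]
top 0.23869236653018383 lip 0.017100257438977917
```

The stop is reached: the force jumps to 28 and then 71 N at TCP z = 0.039, against 0.040 predicted. I'll relieve it, slide off and back away.

```bash
python3 -m creep '[[[0,0,0.05],0,-1],[[-0.03,-0.01,0.09],0,-1],[[-0.1,-0.045,0.15],0,-1],[[-0.2,-0.09,0.3],0,-1],[[-0.25,-0.11,0.4],0,-1]]'; python3 -m creep '[[[0,-0.25,0.1],0,-1],[[0,-0.5,0.2],0,-1],[[0,-0.75,0.3],0,-1],[[0,-1,0.4],0,-1],[[0,-1,0.4],0,-1]]'; python3 -m creep '[[[0,-0.3,0.1],-0.1,-1],[[0,-0.6,0.2],-0.1,-1],[[0,-0.6,0.2],-0.1,-1],[[0,-0.6,0.2],-0.1,-1],[[0,-0.6,0.2],-0.1,-1]]';  python3 - <<'E'
from lip import *
s=grab('side');save(s,'s8');t=grab('top');save(t,'t8')
T=topz(s);L=lipz(s);print('top',np.median(T[:,3]),'lip',L[:,2:].round(3).tolist()[::3])
s0=load('side0');t0=load('top0')
# unchanged things: image difference at sleeves 80/70, can, disc, purple, turquoise
for n,a,b,rois in(('side',s0,s,{'80':(372,300,392,342),'70':(386,338,408,376),'disc':(420,295,472,338),'can':(450,330,495,395)}),('top',t0,t,{'80':(418,246,440,268),'70':(455,270,477,290),'disc':(434,176,480,222),'can':(500,230,545,265)})):
    for k,(x0,y0,x1,y1) in rois.items(): print(n,k,np.abs(a['im'][y0:y1,x0:x1].astype(int)-b['im'][y0:y1,x0:x1]).mean().round(1))
E
```

```text
t: 44.35
tcp_pos: [0.4922, 0.1063, 0.1114]
tcp_rot: [-0.163, 0.913, 0.089, 0.364]
force: [0.5, 0.0, 0.1]
finger_gap: 0.004
t: 44.85
tcp_pos: [0.4931, -0.0966, 0.1921]
tcp_rot: [-0.162, 0.912, 0.088, 0.365]
force: [0.5, 0.3, 0.8]
finger_gap: 0.007
t: 45.35
tcp_pos: [0.493, -0.2135, 0.2297]
tcp_rot: [-0.071, 0.924, 0.053, 0.371]
force: [0.7, 0.2, 0.5]
finger_gap: 0.007
top 0.23869236653018383 lip [[0.126, 0.186], [0.1, 0.022], [0.058, 0.018], [0.015, 0.019], [-0.036, 0.245], [-0.073, 0.244], [-0.11, 0.247], [-0.146, 0.249]]
side 80 4.0
side 70 3.4
side disc 3.1
side can 2.5
top 80 10.0
top 70 19.9
top disc 4.1
top can 4.6
```

```bash
python3 -c "
from h import *
s=sense();print(s['t'],s['force'],job_done())"
```

```text
the job is handed in; nothing more can be done
45.45 [-0.1042  0.1941 -0.0742] None
```

I raised the screen to the green marks, stood the 60 mm sleeve upright on the orange spot under the bridge behind the screen, and pushed the screen fully down. I handed the job in at 45.5 s with the robot touching nothing.

**How the lift was possible:** The moves only turn about the vertical, so the tool could not be tilted directly. I leaned it to about 45° by pushing against the arm's reach limits, where the tilt stayed.

**Checks:**
- **Raised height:** The lip's lower edge read z ≈ 0.300–0.303 in the side picture, and the screen was still there after the sleeve was placed. Comparing the raised and lowered pictures gives only about 0.282–0.285 m of travel, against the nominal 0.29. So the edge may have been up to about 8 mm below the middle of the 24 mm marks.
- **Bridge choice:** The plate top measured 0.070–0.075 m, mostly pointing to the low bridge (64 mm clear). Two readings of the underside gave 0.069 m, midway between the two bridges, so I relied on the plate-top readings.
- **Sleeve:** It went in without touching anything. After release the wrist picture showed it upright on the spot. I could not see it again after lowering the screen.
- **Screen down:** The screen hit its stop at the predicted height and the force peaked at 71 N (wrist limit 120 N). The side picture still put its top edge at 0.239 m after I backed away.
- **Other objects:** The side picture showed no change at the other two sleeves, the disc or the can. The top picture differed more at the 70 mm sleeve and slightly at the 80 mm one; I took that to be the arm or its shadow and did not check further.

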